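Show the star panel to the inspection camera

ROBOT

A 7-joint arm with a two-finger parallel gripper is mounted at the origin on the work surface. World frame = base frame: x ahead of the robot, y to its left, z up, the work surface at z = 0. Lengths are in m, angles in rad, forces in N, time in s.
With the tool pointing down it reaches from about 0.425 to 0.925 m from the base axis. Payload 6.8 kg.
Tool frame: the origin (TCP) lies midway between the tips of the shut fingers; the grasp point (between the pads) lies 19 mm behind it; x points along the fingers, y is the direction in which the jaws open and shut, and the axes are right-handed (so a half turn about x gives the same grasp; the last joint's range is limited). The gripper opens to 85 mm and grips with 20 to 120 N. Pads are 22 mm wide; open, the fingers measure 114 mm over their backs; the gripper's body (76 mm by 85 mm) begins 54 mm behind the grasp point. The pads swing forward as they close: fully open they stand 13 mm farther back than shut.
Start: joints at [1.012, 0.477, 0.022, 1.555, -0.011, 1.109, -0.083], TCP at [0.294, -0.608, 0.199] pointing down, gripper open.
Joint ranges: [-2.96, 2.96], [-0.34, 2.1], [-1.41, 1.46], [0.24, 2.44], [-1.37, 4.51], [0.17, 1.92], [-2.96, 2.96]. Speed limits (rad/s): [2.39, 2.39, 3.14, 3.14, 3.14, 3.14, 3.14].

INTERFACE

Orientations are given as a rotation vector (axis times angle).
In Python, from bench import r gives the robot as it stands.
- The arm moves only by the tool carry_out, never from a script. Its argument "targets" is one flat list of numbers, 7 for each row, row after row: the finger opening in m, from 0 to 0.0854, then the shift along the tool's x, y, z in m, then the turn, a rotation vector about the tool's x, y, z in units of 5 degrees (1.0 is 5 degrees). A call has 1 to 12 rows; each row is the pose to reach, as a shift and turn from the pose measured when the call began, along the tool's axes at that moment; what a row does not reach only later rows make up. A row lasts 1/8 s, in which the tool goes at most 62.5 mm and 10.7 degrees, less where a joint would pass 70% of its speed; a pose out of reach is approached as far as the arm can. A call with a gripper value outside its range is refused whole. The fingers move at their own pace and stop on an object; "squeeze" is the grip in N (left out, the last holds). Time passes only in rows, so rows that repeat a pose let the fingers close. It gives the time, the measured TCP pose, the force and the opening at its end, in the units of the state.
- r.get_obs(): the state, without advancing time (a new reading comes with each control period).
- r.grab_frame(name): name is "side" or "top" or "wrist"; returns the picture (420x560x3 uint8, blue, green, red); there is no depth.
- r.camera_info(name): a dict with "fx", "fy", "cx", "cy" (pixels), "D" ([k1, k2, p1, p2, k3] as OpenCV has them; the pictures are not rectified), "xyz" and "orientation" of the camera in the world. Camera axes: x right, y up, looking along -z (the intrinsics and any distortion apply to the point x, -y, -z); pixel columns grow to the right and rows downward; lengths in m; the calibration is good to about 2 mm. A picture is of the moment at which its call begins: read the wrist's pose just before it. camera_info takes no time and is no camera call; for the wrist camera it gives the pose at the moment of the call.
- r.hand_in(): hands the job in, once; it reports no verdict.
The state is a dict: "clock": time; "joints": joint angles; "qvel": joint speeds; "tau": joint torques, N m; "tcp_pos": TCP position; "orientation": TCP orientation; "contact_force": force on the tool from outside, world axes, zero at the start; "moment": the same for the moment, N m; "grip_width": finger opening in m.
Only numpy, scipy, OpenCV 4.12 (cv2) and the standard library are available. Lean on these libraries where they do the work, as an engineer would, in place of code of your own. Each camera call takes 0.05 s, during which the arm holds its last target. There are 200 camera calls.

TASK

Lift the dark-framed star panel out of the drying rack by its top rail and hold it up for the inspection camera: upright, star side facing the lens squarely, the star centred on the lens and the front of the frame 180 mm from the lens rim. Finish while holding it still there, in the air, with nothing but the gripper carrying it. Leave the other panels, the glue bottle and the sanding block where they are, and do not bump the camera or its stand.

Things in the scene. Friction and masses are not known exactly. Their poses are not given: they have to be found in the camera images.
- star_panel: the part to show: framed wood panel, upright in a rack slot. 140 mm wide (own y), 150 high (z, up), frame 18 thick (x), 0.18-0.34 kg. Very dark brown frame, flat and flush, stiles 26 mm, top rail 30 mm wide: pinch it across the 18 mm. The middle is recessed. Front = own +x: pale eight-pointed star, brass stud, dark ground; back (-x): plain pale plywood. Origin: centre of its underside
- star (a point): centre of the star panel's front, on the plane of the frame's front face: in the panel's axes 9 mm to +x and 75 mm above the origin. Axes as the panel's
- lens (a point): centre of the front rim of the inspection camera's lens, inside a white-faced ring light 84 mm across. The camera looks level along this point's own -x; z is up. 190 to 250 mm above the bench (clamped at another height each time). The star belongs 180 mm in front, at (-180, 0, 0) mm in these axes, with the panel's axes parallel to them, its front (+x) to the lens
- camera_stand: the camera's stand, fixed to the bench: grey steel base 200 x 150 x 14 mm reaching 130 mm ahead (-x) and 70 mm behind a 25 mm steel column, 362 mm tall. Clamp, blue camera, black lens and ring light stand out ahead (own -x), the lens rim 126 mm from the column's axis. Origin: under the column, on the bench
- rack: wooden drying rack, fixed to the bench: two bearers along its own x, 250 mm long, at y = +-45 mm, tops 22 mm up, on cross feet 150 mm long. 8 mm dowels up to 92 mm above the bench make three slots 24 mm wide at x = -80, 0, +80 mm; a panel stands in each on the bearers, its front to the rack's +x. Which panel is where changes. Origin: centre of the underside
- pale_panel: bystander in the rack: panel of the same size and build with a pale frame and a pale star on a brown ground. Origin: centre of its underside
- grille_panel: bystander in the rack: panel of the same size with a pale frame and a grille of brown turned beads. Origin: centre of its underside
- glue_bottle: bystander: standing glue bottle, 60 mm thick, 170 mm high, yellow label, orange cap. Origin: centre of its underside
- sanding_block: bystander: cork sanding block lying on the bench, 60 x 110 mm, 33 mm high. Origin: centre of its underside
There are look-alikes about, which are no part of the job. What is shaped like the star_panel but pink, red or turquoise is not meant.

How it is judged:
On the way:
1. the star panel is held in the fingers, lifted clear above the rack's dowels (height (world z) of star_panel above 0.096 m and contact force between star_panel and the fingers above 1 N and contact force between star_panel and rack below 0.3 N), for 0.2 s.
At the end, for the whole second after the job is handed in: Star panel held still by the fingers alone, over 80 mm up: star within 15 mm of the lens axis sideways and in height, front 160-200 mm from the rim, star side to the lens, square and upright within 0.12 rad; bystanders moved under 30 mm (x of star in the frame of lens between -0.2 and -0.16 m and y of star in the frame of lens between -0.015 and 0.015 m and z of star in the frame of lens between -0.015 and 0.015 m and x of lens in the frame of star_panel above 0.1 m and angle between the x axis of star_panel and the x axis of lens, either way round below 0.12 rad and angle between star_panel's own z axis and vertical below 0.12 rad and height (world z) of star_panel above 0.08 m and contact force between star_panel and the fingers above 1 N and linear speed of star_panel below 0.02 m/s and angular speed of star_panel below 0.15 rad/s and contact force between star_panel and rack below 0.3 N and contact force between star_panel and camera_stand below 0.3 N and contact force between star_panel and pale_panel below 0.3 N and contact force between star_panel and grille_panel below 0.3 N and contact force between star_panel and glue_bottle below 0.3 N and distance of each of pale_panel, grille_panel, glue_bottle, sanding_block from where it was at the start of the episode below 0.03 m); the arm keeps its last pose, push and grip.
It fails at once if another panel is shifted by more than 30 mm (distance of any of pale_panel, grille_panel from where it was at the start of the episode above 0.03 m).
It fails at once if the glue bottle or sanding block is shifted by more than 30 mm (distance of any of glue_bottle, sanding_block from where it was at the start of the episode above 0.03 m).
It fails at once if the camera or its stand is bumped by the arm, fingers or panel (over 4 N) (contact force between camera_stand and the arm above 4 N or contact force between camera_stand and the fingers above 4 N or contact force between camera_stand and star_panel above 4 N).
It also fails if it takes over 40 s, if anything falls off the work surface, if the arm or the gripper's body presses on something with over 40 N, if the wrist force passes 120 N, or if a joint passes its speed limit or range.

## Working session

There is one attempt and no reset: what is moved stays moved. The work goes in short steps, Python scripts to look and compute and a tool call to move; the robot and the scene stay as the last step left them, time stands still between calls to the robot, and variables do not carry over. Pictures are saved under pics/ and viewed, about 8 in all and at most 12, crops included, and the job is handed in when it is done.

Besides the shell and the picture viewer there is one more tool, called after "Call:" as name(argument=value, ...), one argument or row to a line, values as JSON. carry_out: Moves the arm, as the interface text tells. Its arguments: {"type":"object","properties":{"targets":{"type":"array","items":{"type":"number"}},"squeeze":{"type":"number"}},"required":["targets"]}

```bash
mkdir -p pics; ls
cat > h.py <<'E'
import numpy as np, cv2
from scipy.spatial.transform import Rotation as R
from bench import r
def cam(n):
    c=r.camera_info(n); o=np.array(c['orientation'])
    M=R.from_rotvec(o).as_matrix() if o.size==3 else (R.from_quat(o).as_matrix() if o.size==4 else o.reshape(3,3))
    K=np.array([[c['fx'],0,c['cx']],[0,c['fy'],c['cy']],[0,0,1.]])
    return K,np.array(c['D'],float),np.array(c['xyz']),M
def ray(n,px,C=None):
    K,D,p,M=C or cam(n)
    u=cv2.undistortPoints(np.array(px,float).reshape(-1,1,2),K,D).reshape(-1,2)
    d=np.c_[u[:,0],-u[:,1],-np.ones(len(u))]@M.T
    return p,d/np.linalg.norm(d,axis=1)[:,None]
def atz(n,px,z,C=None):
    p,d=ray(n,px,C); z=np.broadcast_to(z,len(d)); return p+d*((z-p[2])/d[:,2])[:,None]
def proj(n,X,C=None):
    K,D,p,M=C or cam(n); q=(np.array(X,float).reshape(-1,3)-p)@M; q[:,1:]*=-1
    return cv2.projectPoints(q,np.zeros(3),np.zeros(3),K,D)[0].reshape(-1,2)
def tri(n1,a,n2,b):
    p1,d1=ray(n1,[a]);p2,d2=ray(n2,[b]);A=np.c_[d1[0],-d2[0]];s=np.linalg.lstsq(A,p2-p1,rcond=None)[0]
    x,y=p1+s[0]*d1[0],p2+s[1]*d2[0];return (x+y)/2,np.linalg.norm(x-y)
E
python3 - <<'E'
from h import *
print(r.get_obs())
for n in('side','top','wrist'):
    print(n,r.camera_info(n)); cv2.imwrite(f'pics/{n}0.png',r.grab_frame(n))
a,b=cv2.imread('pics/side0.png'),cv2.imread('pics/top0.png')
E
```

```text
pics
{'clock': 0.0, 'joints': array([ 1.01187599,  0.47781145,  0.02232966,  1.55645731, -0.0114816 ,
        1.1092806 , -0.0830802 ]), 'qvel': array([ 2.64385133e-04,  5.90773942e-05, -1.01059765e-03, -6.05509646e-04,
        6.01567087e-05,  5.16297344e-04,  8.42253829e-04]), 'tau': array([ 7.23485828e-04, -5.96452045e+01,  1.60844665e+00, -2.81197751e+01,
        1.24697608e-02,  9.49470385e-03, -1.69559803e-05]), 'tcp_pos': array([ 0.29380062, -0.6069848 ,  0.19811549]), 'orientation': array([ 1.97132996,  0.45399203, -1.97244624]), 'contact_force': array([-0.40676273, -0.6066124 ,  0.22186518]), 'moment': array([-0.04176844,  0.0048896 , -0.02473606]), 'grip_width': 0.08573577203301967}
side {'fx': 546.0118942432819, 'fy': 546.0118942432819, 'cx': 279.2387249534814, 'cy': 215.8497683491379, 'D': array([0.02111869, 0.        , 0.        , 0.        , 0.        ]), 'xyz': array([ 0.04157578, -1.28920618,  1.04697724]), 'orientation': array([ 0.98992403, -0.18665497, -0.34614946])}
top {'fx': 434.3382577458436, 'fy': 434.3382577458436, 'cx': 275.44540677108233, 'cy': 212.94326841208346, 'D': array([-0.02041722,  0.        ,  0.        ,  0.        ,  0.        ]), 'xyz': array([0.26115442, 0.03513149, 1.50760797]), 'orientation': array([ 0.15868116, -0.16625086, -1.56459328])}
wrist {'fx': 314.8347337411065, 'fy': 314.8347337411065, 'cx': 277.9299230012062, 'cy': 207.138654966506, 'D': array([-0.07014861,  0.        ,  0.        ,  0.        ,  0.        ]), 'xyz': array([ 0.36330156, -0.57384249,  0.37158466]), 'orientation': array([-0.27412978,  0.17525316, -1.1095614 ])}
```

View pics/top0.png

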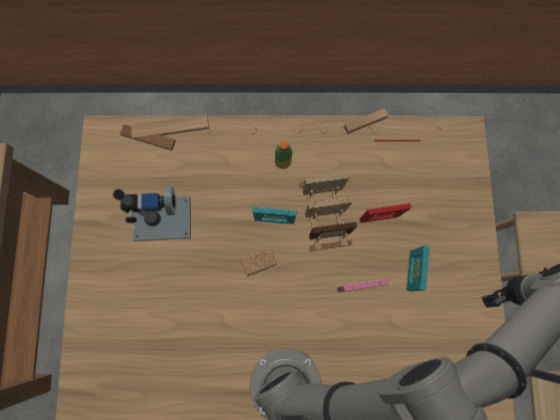

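View pics/side0.png

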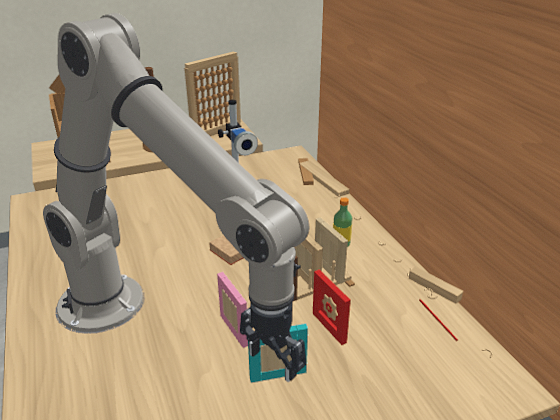

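Top view: rack around (330,212) with three panels. The dark-framed one is at (332,231), the slot nearest the robot; the pale ones are at (328,208) and (326,185). The camera stand is at (162,218) with its lens at about (170,201) looking right, the glue bottle at (284,155), the block at (259,262). The red (385,213), turquoise (275,215 and 418,268) and pink (363,286) panels are look-alikes. Enlarging to confirm.

Run:
```python
import cv2,numpy as np
a=cv2.imread('pics/top0.png')
x=cv2.resize(a[170:255,290:370],None,fx=7,fy=7,interpolation=cv2.INTER_CUBIC)[:,:]
y=cv2.resize(a[180:250,105:205],None,fx=5,fy=5,interpolation=cv2.INTER_CUBIC)
cv2.imwrite('pics/c1.png',x);cv2.imwrite('pics/c2.png',y)
```

```text
(no output)
```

View pics/c1.png

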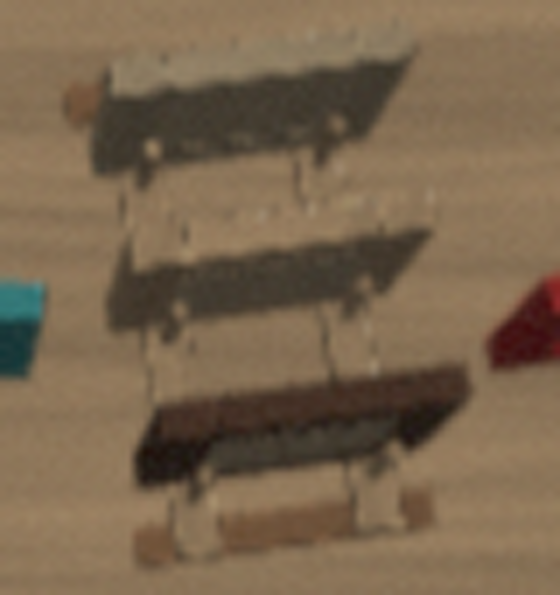

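View pics/c2.png

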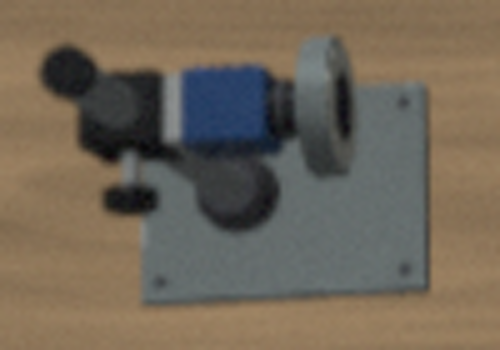

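Crop 1 confirms it. The nearest slot holds the only very dark frame, with a plain pale recess facing the robot, so its front (star) should face away from the robot (world +x). The stand base corners read (427,85), (428,290) and (142,303), and the ring is at about (340,106) in crop 2. Next I'll look at the lens from the side.

Run:
```python
from h import *
a=cv2.imread('pics/side0.png')
cv2.imwrite('pics/c3.png',cv2.resize(a[90:170,200:280],None,fx=7,fy=7,interpolation=cv2.INTER_CUBIC))
f=lambda p,s,o:(np.array(p,float)+.5)/s-.5+o
T=f([(163,412),(468,366),(470,396),(160,442)],7,[290,170])
P=atz('top',T,.172);print('rail',P.round(4),np.linalg.norm(np.diff(P,axis=0),axis=1),P.mean(0))
B=f([(427,85),(428,290),(142,303)],5,[105,180])
Q=atz('top',B,.014);print('base',Q.round(4),np.linalg.norm(np.diff(Q,axis=0),axis=1))
g=Q[1]-Q[2];lx=-g/np.linalg.norm(g);print('lens +x yaw',np.degrees(np.arctan2(lx[1],lx[0])))
g=(P[0]+P[3]-P[1]-P[2])[:2];print('panel yaw',np.degrees(np.arctan2(-g[0],g[1])))
fr=(Q[0]+Q[1])/2; col=fr+.13*lx;print('col',col,'lensxy',col-.126*lx)
for n,p in(('red',(385,213)),('turq',(275,215)),('bottle',(284,145)),('block',(259,262))):print(n,atz('top',[p],.15)[0].round(3))
print(tri('top',f((340,106),5,[105,180]),'side',(245,145)))
```

```text
rail [[ 0.4922 -0.0881  0.172 ]
 [ 0.5132 -0.2252  0.172 ]
 [ 0.4995 -0.2255  0.172 ]
 [ 0.4787 -0.0865  0.172 ]] [0.1386282  0.01364142 0.14053994] [ 0.49590109 -0.1563355   0.172     ]
base [[0.6337 0.3304 0.014 ]
 [0.4871 0.3239 0.014 ]
 [0.4778 0.5222 0.014 ]] [0.14675576 0.19859674]
lens +x yaw 92.68336000796224
panel yaw 8.597577944755994
col [0.55428011 0.45698889 0.014     ] lensxy [0.56017897 0.33112704 0.014     ]
red [ 0.546 -0.322  0.15 ]
turq [0.539 0.03  0.15 ]
bottle [0.776 0.    0.15 ]
block [0.39 0.08 0.15]
(array([0.5602646 , 0.33635619, 0.24639192]), np.float64(0.005012910503943582))
```

View pics/c3.png

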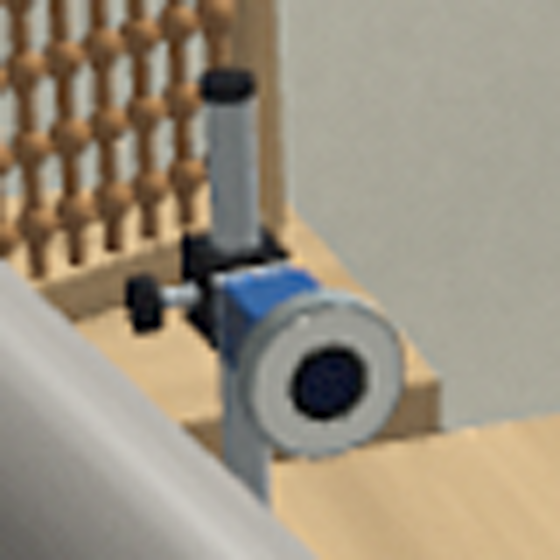

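Lens dark disc centre at crop (329,383), which is side px (246.6,144.3). Now I'll compute the lens height and the first move.

```bash
cat >> h.py <<'E'
def rel(p,yawy=None):
    """shift in tool axes and turn (5deg units) to reach TCP p with tool x down and tool y at world yaw yawy (deg)"""
    o=r.get_obs();M=R.from_rotvec(o['orientation']).as_matrix();s=M.T@(np.array(p)-o['tcp_pos'])
    y=np.array([np.cos(np.radians(yawy)),np.sin(np.radians(yawy)),0]);x=np.array([0,0,-1.])
    t=R.from_matrix(M.T@np.c_[x,y,np.cross(x,y)]).as_rotvec(degrees=True)/5
    return s.round(4),t.round(3)
def tooly():
    M=R.from_rotvec(r.get_obs()['orientation']).as_matrix();return np.degrees(np.arctan2(M[1,1],M[0,1])),M.round(3)
E
python3 - <<'E'
from h import *
p,d=ray('side',[(246.6,144.3)]);d=d[0]
for k,v in((0,.560),(1,.331)):print((p+d*(v-p[k])/d[k]).round(4))
print(tri('top',(173.2,200.8),'side',(246.6,144.3)))
print(tooly());
for y in(8.6,188.6):print(rel((.496,-.156,.30),y))
E
```

```text
[0.56   0.3254 0.2532]
[0.5618 0.331  0.2504]
(array([0.56232342, 0.33340747, 0.2492474 ]), np.float64(0.00045658143592759574))
(np.float64(-64.1730969919403), array([[-0.001,  0.436, -0.9  ],
       [ 0.001, -0.9  , -0.436],
       [-1.   , -0.001,  0.   ]]))
(array([-0.1012, -0.3182, -0.3785]), array([-1.4555e+01, -9.0000e-03,  1.4000e-02]))
(array([-0.1012, -0.3182, -0.3785]), array([2.1445e+01, 1.6000e-02, 1.0000e-02]))
```

Call:
carry_out(
  targets=[0.06,-0.06,0,0,0,0,0,0.06,-0.12,-0.04,-0.05,-2,0,0,0.06,-0.12,-0.08,-0.09,-4,0,0,0.06,-0.12,-0.12,-0.14,-6,0,0,0.06,-0.12,-0.16,-0.19,-8,0,0,0.06,-0.12,-0.2,-0.24,-10,0,0,0.06,-0.12,-0.24,-0.285,-12,0,0,0.06,-0.12,-0.28,-0.33,-13.5,0,0,0.06,-0.12,-0.318,-0.3785,-14.55,0,0,0.06,-0.12,-0.318,-0.3785,-14.55,0,0,0.06,-0.12,-0.318,-0.3785,-14.55,0,0],
)

```text
clock: 1.52
tcp_pos: [0.4961, -0.1558, 0.3185]
orientation: [1.098, 1.278, -1.098]
contact_force: [-0.7, -0.6, -0.2]
grip_width: 0.06
```

Run:
```python
from h import *
C=cam('wrist');im=r.grab_frame('wrist');o=r.get_obs()
print(o['clock'],o['tcp_pos'],o['joints'],o['qvel'].max(),tooly()[0])
np.savez('w1.npz',K=C[0],D=C[1],p=C[2],M=C[3])
cv2.imwrite('pics/w1raw.png',im)
cv2.imwrite('pics/w1.png',cv2.resize(im,(784,588),interpolation=cv2.INTER_CUBIC))
print(proj('wrist',[(.486,-.087,.172),(.506,-.226,.172)],C))
```

```text
1.575 [ 0.49554675 -0.15740303  0.31845226] [ 0.57309661  0.15467039 -0.43382258  1.73772423  0.06751686  1.26561551
  0.27160661] 0.023505542533677447 8.490691507442474
[[279.35592975 116.41847192]
 [278.10229199 247.42534974]]
```

View pics/w1.png

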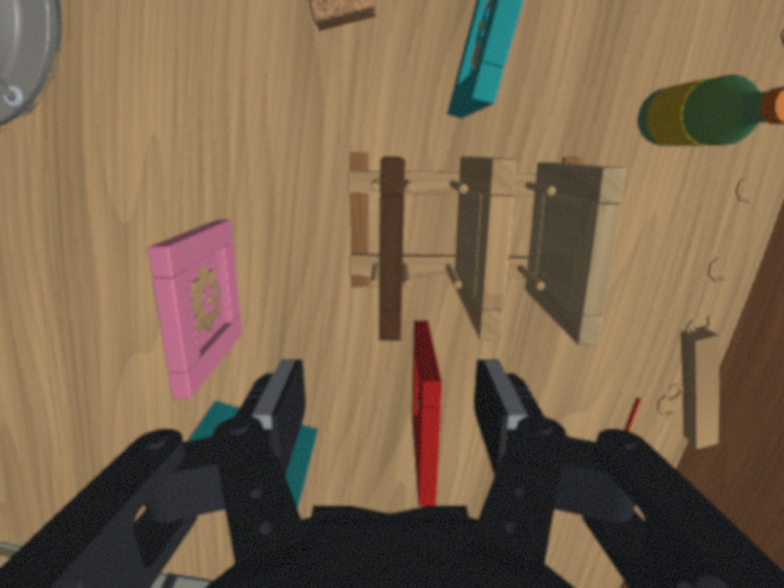

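The wrist view shows the dark rail's top face at (382,158)–(403,158) down to (379,340)–(401,340), centred between the fingers. Pale panels are to its right and nothing obstructs it on the left.

Run:
```python
from h import *
z=np.load('w1.npz');C=(z['K'],z['D'],z['p'],z['M'])
T=(np.array([(382,158),(403,158),(401,340),(379,340)])+.5)/1.4-.5
P=atz('wrist',T,.172,C);print(P.round(4),np.linalg.norm(np.diff(P,axis=0),axis=1),P.mean(0))
g=(P[0]+P[1]-P[2]-P[3])[:2];yw=np.degrees(np.arctan2(-g[0],g[1]));print(yw)
c=P.mean(0);print(rel((c[0],c[1],.138),yw),proj('wrist',[r.get_obs()['tcp_pos']]))
```

```text
[[ 0.479  -0.0845  0.172 ]
 [ 0.4936 -0.0823  0.172 ]
 [ 0.5141 -0.219   0.172 ]
 [ 0.4969 -0.2216  0.172 ]] [0.01469108 0.13824686 0.01738531] [ 0.49589394 -0.15184349  0.172     ]
7.98244158661303
(array([ 0.1805,  0.0014, -0.0053]), array([ 0.102, -0.01 ,  0.017])) [[279.02311367 242.6703086 ]]
```

Call:
carry_out(
  targets=[0.06,0.05,0.001,-0.004,0,0,0,0.06,0.1,0.001,-0.004,0,0,0,0.06,0.13,0.001,-0.004,0,0,0,0.06,0.155,0.001,-0.004,0,0,0,0.06,0.178,0.001,-0.004,0,0,0,0.06,0.178,0.001,-0.004,0,0,0,0.03,0.178,0.001,-0.004,0,0,0,0.01,0.178,0.001,-0.004,0,0,0,0.01,0.178,0.001,-0.004,0,0,0,0.01,0.178,0.001,-0.004,0,0,0,0.01,0.178,0.001,-0.004,0,0,0],
  squeeze=60,
)

```text
clock: 2.95
tcp_pos: [0.4957, -0.1532, 0.1406]
orientation: [1.099, 1.277, -1.1]
contact_force: [-0.4, -0.0, 0.2]
grip_width: 0.0099
```

Opening 9.9 mm is below the 18 mm rail thickness, so I'll look.

Run:
```python
from h import *
im=r.grab_frame('wrist');o=r.get_obs();print(o['grip_width'],o['contact_force'],o['tcp_pos'])
s=r.grab_frame('side');cv2.imwrite('pics/s2.png',s)
cv2.imwrite('pics/w2.png',cv2.resize(im,(784,588),interpolation=cv2.INTER_CUBIC))
```

```text
0.010052325842453694 [0.5843033  0.06941444 0.39317086] [ 0.4957197  -0.15315723  0.14057266]
```

View pics/w2.png

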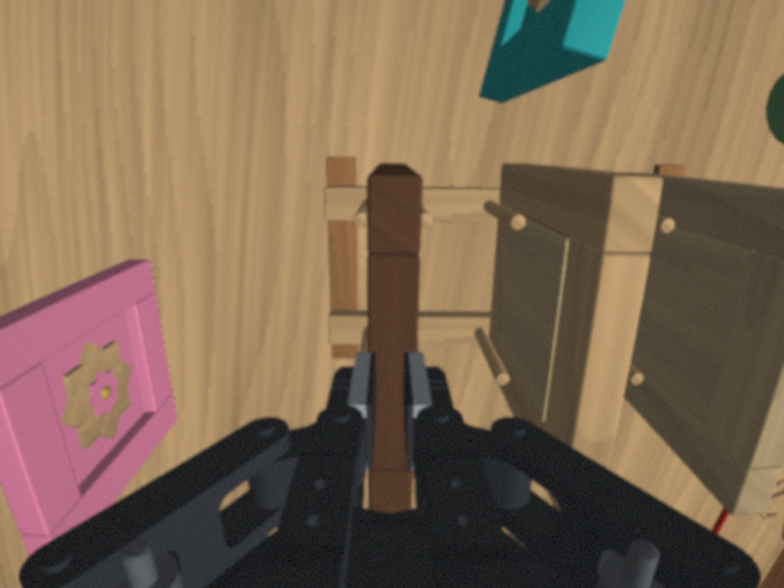

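The rail is clearly between the pads. I'll command fully shut to see whether it stops on it, then lift slightly.

Call:
carry_out(
  targets=[0,0,0,0,0,0,0,0,0,0,0,0,0,0,0,0,0,0,0,0,0,0,0,0,0,0,0,0],
  squeeze=70,
)

```text
clock: 3.55
tcp_pos: [0.4957, -0.1531, 0.1405]
orientation: [1.099, 1.277, -1.1]
contact_force: [-0.3, 1.2, 0.2]
grip_width: 0.0002
```

Run:
```python
from h import *
C=cam('wrist');im=r.grab_frame('wrist');o=r.get_obs();print(o['grip_width'],o['contact_force'],o['moment'],o['tau'])
cv2.imwrite('pics/w3.png',cv2.resize(im,(784,588),interpolation=cv2.INTER_CUBIC))
print(proj('wrist',[o['tcp_pos']],C)*1.4)
```

```text
0.0002021355223697536 [0.40505856 0.57505435 0.97060948] [0.02073679 0.0025709  0.03015142] [-1.14397175e-03 -4.42562556e+01 -2.99923070e+00 -2.41043061e+01
  8.72353557e-03  8.14228901e-03  3.46712397e-05]
[[390.57365871 339.68574046]]
```

View pics/w3.png

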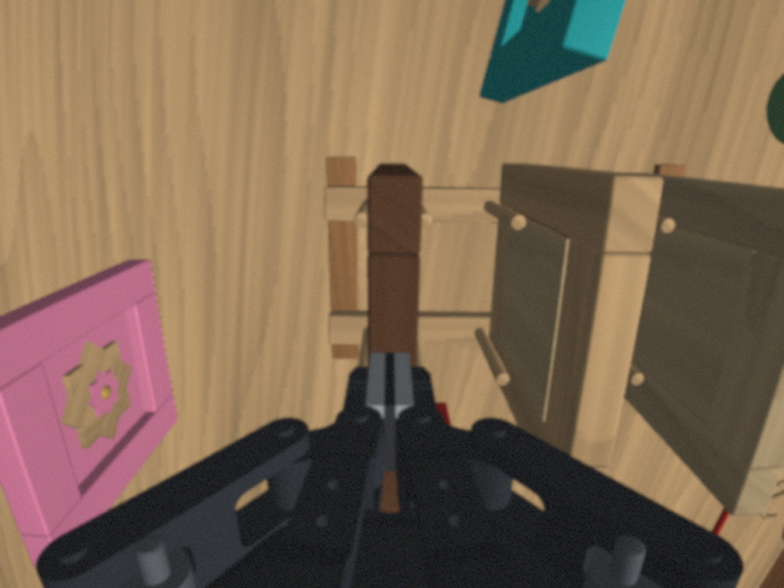

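The fingers shut above the rail, so it is lower than assumed. I'll triangulate its real height from the wrist views.

Run:
```python
from h import *
z=np.load('w1.npz');C1=(z['K'],z['D'],z['p'],z['M']);C3=cam('wrist')
f=lambda p:(np.array(p,float)+.5)/1.4-.5
for a,b in(((382,158),(370,178)),((403,158),(421,178))):
    p1,d1=ray('',[f(a)],C1);p2,d2=ray('',[f(b)],C3)
    s=np.linalg.lstsq(np.c_[d1[0],-d2[0]],p2-p1,rcond=None)[0];print(p1+s[0]*d1[0],p2+s[1]*d2[0])
tp=lambda p:(np.array(p,float)+.5)/7-.5+[290,170]
K=cam('top')
for a,t in(((392.5,158),(161,427)),((390,340),(469,381))):
    p1,d1=ray('',[f(a)],C1);p2,d2=ray('',[tp(t)],K)
    s=np.linalg.lstsq(np.c_[d1[0],-d2[0]],p2-p1,rcond=None)[0];print('t',p1+s[0]*d1[0],p2+s[1]*d2[0])
P=atz('',[f(q) for q in((370,178),(421,178))],.172,C3);print(P)
print(C3[2],C1[2],r.get_obs()['tcp_pos'])
# candidate rail top corners at several heights in side view
print(proj('side',[(.486,-.083,.172),(.505,-.22,.172),(.496,-.152,.14)]))
s=r.grab_frame('side');cv2.imwrite('pics/s3.png',cv2.resize(s[220:340,220:380],None,fx=5,fy=5,interpolation=cv2.INTER_CUBIC))
```

```text
[ 0.47938823 -0.0841547   0.1943243 ] [ 0.47964293 -0.08426595  0.19432193]
[ 0.49281032 -0.08206331  0.19727291] [ 0.49276334 -0.08212161  0.197272  ]
t [ 0.48626061 -0.08332743  0.17699056] [ 0.4846179  -0.08664483  0.17701828]
t [ 0.50650993 -0.22698957  0.15678801] [ 0.50899383 -0.2281759   0.15747533]
[[ 0.4788317  -0.08564796  0.172     ]
 [ 0.49466409 -0.08326127  0.172     ]]
[ 0.48398964 -0.07686102  0.31392544] [ 0.48412876 -0.07963882  0.49200038] [ 0.49564732 -0.15312748  0.14046138]
[[269.07875199 231.57383043]
 [293.97627789 257.00450538]
 [281.34671505 253.28288316]]
```

View pics/s3.png

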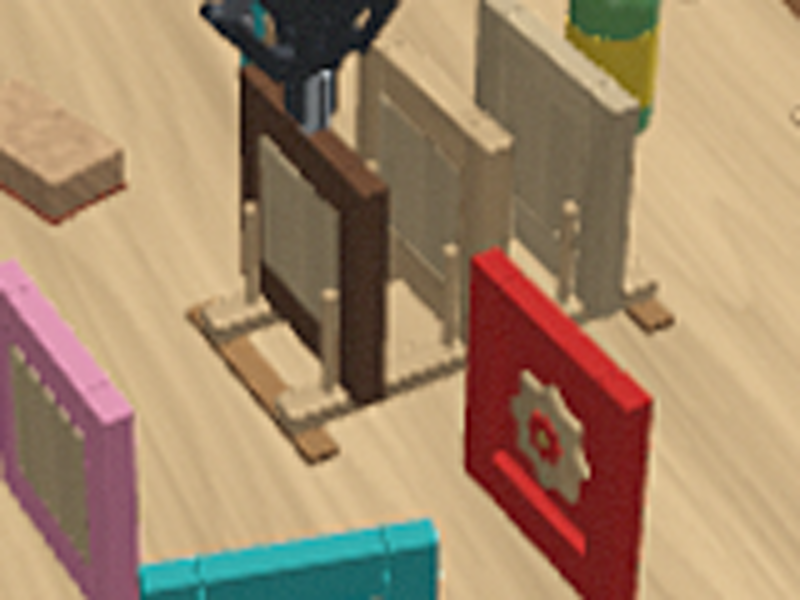

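Side view: the rail's ends at about (269,234) and (295,258) match z≈0.172, but the fingertips (crop (318,130)) sit on or near the rail top, higher than the reported TCP. I'll quantify that.

Run:
```python
from h import *
o=r.get_obs();t=o['tcp_pos'];M=R.from_rotvec(o['orientation']).as_matrix()
f=lambda p:(np.array(p,float)+.5)/5-.5+[220,220]
p,d=ray('side',[f((318,130))]);d=d[0]
for k in(0,1):print('tip side',(p+d*(t[k]-p[k])/d[k]).round(4))
for e in(0,-.01,-.02,-.03,-.04):
  X=t+M[:,0]*e;print(e,(proj('wrist',[X])*1.4).round(1),proj('side',[X]).round(1),proj('top',[X]).round(1))
for q,n in(((245,72),'far'),((375,190),'near')):
  print(n,atz('side',[f(q)],.172))
# rack feet/bearer heights: rack base corners on bench
print(atz('side',[f((185,312)),f((315,460)),f((378,400))],[0.006,.006,.022]))
print(proj('wrist',[(.496,-.152,.172),(.484,-.083,.172),(.494,-.081,.172),(.475,-.083,.172)])*1.4)
im=r.grab_frame('top');cv2.imwrite('pics/t3.png',im)
```

```text
tip side [ 0.4957 -0.1665  0.1761]
tip side [ 0.5011 -0.1531  0.1657]
0 [[390.6 339.7]] [[281.4 253.4]] [[332.3 229.1]]
-0.01 [[390.7 349.7]] [[281.4 250.5]] [[332.7 228.5]]
-0.02 [[390.7 360.9]] [[281.4 247.6]] [[333.1 228. ]]
-0.03 [[390.8 373.4]] [[281.4 244.6]] [[333.6 227.4]]
-0.04 [[390.9 387.4]] [[281.4 241.6]] [[334.  226.9]]
far [[ 0.48043413 -0.09389406  0.172     ]]
near [[ 0.50551564 -0.22303334  0.172     ]]
[[ 0.44164159 -0.08956037  0.006     ]
 [ 0.46565566 -0.23711653  0.006     ]
 [ 0.51030441 -0.22090255  0.022     ]]
[[392.07040386 372.71415894]
 [387.32225382 171.74061992]
 [419.91209424 170.16809074]
 [358.80448675 167.39490343]]
```

Run:
```python
from h import *
t=np.array([.2938,-.607,.1981]);M=R.from_rotvec([1.97133,.45399,-1.97245]).as_matrix()
for e in(0,-.013,-.03,-.045):
  print(e,proj('side',[t+M[:,0]*e+M[:,1]*s for s in(.043,-.043)]).round(1).tolist())
z=np.load('w1.npz');C1=(z['K'],z['D'],z['p'],z['M']);t1=np.array([.49555,-.1574,.31845]);y=np.array([.989,.148,0]);w=np.array([-.148,.989,0])
for e in(0,.01,.02,.03,.045):print('w1',e,(proj('',[t1+[0,0,e]+s*y+.011*w for s in(-.03,.03)],C1)*1.4).round(0).tolist())
o=r.get_obs();t3=o['tcp_pos']
for e in(0,.01,.02,.032):print('w3',e,(proj('wrist',[t3+[0,0,e]+.011*w])*1.4).round(0).tolist())
a=cv2.imread('pics/side0.png');cv2.imwrite('pics/s0tip.png',cv2.resize(a[300:400,230:330],None,fx=6,fy=6,interpolation=cv2.INTER_CUBIC))
```

```text
0 [[288.1, 393.3], [256.1, 369.6]]
-0.013 [[288.2, 388.7], [255.9, 365.1]]
-0.03 [[288.3, 382.6], [255.7, 359.1]]
-0.045 [[288.3, 377.2], [255.5, 353.7]]
w1 0 [[318.0, 319.0], [460.0, 319.0]]
w1 0.01 [[314.0, 328.0], [464.0, 328.0]]
w1 0.02 [[310.0, 338.0], [468.0, 338.0]]
w1 0.03 [[305.0, 349.0], [473.0, 350.0]]
w1 0.045 [[297.0, 369.0], [481.0, 369.0]]
w3 0 [[391.0, 316.0]]
w3 0.01 [[391.0, 325.0]]
w3 0.02 [[391.0, 335.0]]
w3 0.032 [[391.0, 348.0]]
```

View pics/s0tip.png

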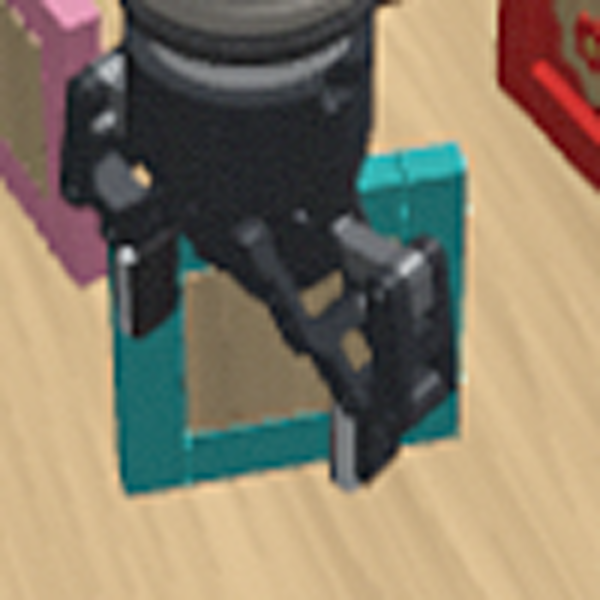

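All three cameras agree that the real fingertips sit about 32 mm short of the reported TCP along the tool axis: side0 near tip at (288,381), wrist tips at row 352–362. The fingers closed just above the rail without touching it. I'll open, go 34 mm deeper and close again.

Call:
carry_out(
  targets=[0.06,-0.005,0,0,0,0,0,0.06,-0.005,0,0,0,0,0,0.06,-0.005,0,0,0,0,0,0.06,0.015,0,0,0,0,0,0.06,0.034,0,0,0,0,0,0.06,0.034,0,0,0,0,0,0.0,0.034,0,0,0,0,0,0.0,0.034,0,0,0,0,0,0.0,0.034,0,0,0,0,0,0.0,0.034,0,0,0,0,0,0.0,0.034,0,0,0,0,0],
  squeeze=70,
)

```text
clock: 5.08
tcp_pos: [0.4966, -0.1533, 0.1074]
orientation: [1.1, 1.275, -1.099]
contact_force: [-0.1, -0.7, 5.8]
grip_width: 0.017
```

Gripped (17 mm). Lifting.

Call:
carry_out(
  targets=[0,-0.02,0,0,0,0,0,0,-0.05,0,0,0,0,0,0,-0.09,0,0,0,0,0,0,-0.13,0,0,0,0,0,0,-0.17,0,0,0,0,0,0,-0.2,0,0,0,0,0,0,-0.2,0,0,0,0,0,0,-0.2,0,0,0,0,0,0,-0.2,0,0,0,0,0],
)

```text
clock: 6.2
tcp_pos: [0.4954, -0.1532, 0.3055]
orientation: [1.099, 1.279, -1.101]
contact_force: [1.3, 0.1, -3.1]
grip_width: 0.0173
```

Run:
```python
from h import *
o=r.get_obs();print(o['clock'],o['tcp_pos'],o['contact_force'],o['grip_width'],tooly()[0])
# panel origin relative to TCP: grasp at tcp xy (.4966,-.1533), z .1074 with panel centre (.496,-.152), underside .022
yaw=92.7; lens=np.array([.5615,.332,.250]); lx=np.array([np.cos(np.radians(yaw)),np.sin(np.radians(yaw)),0])
star=lens-.18*lx; print('star target',star)
c=star-.009*lx; 
# panel y offset from tcp (along panel y) ~ +1mm
ly=np.array([-lx[1],lx[0],0]); tcp=c-0.001*ly; tcp[2]=lens[2]-.075-.022+.1074
print('tcp target',tcp,rel(tcp,yaw)); print(rel((tcp[0],tcp[1],o['tcp_pos'][2]),yaw))
```

```text
6.2 [ 0.49538293 -0.15318179  0.30549277] [ 1.28068561  0.08996651 -3.13344105] 0.017343649351264815 8.497638317095586
star target [0.56997916 0.15219982 0.25      ]
tcp target [0.57140201 0.14325692 0.2604    ] (array([ 0.0452,  0.1191, -0.2819]), array([-1.684e+01, -3.700e-02,  1.400e-02]))
(array([ 1.00e-04,  1.19e-01, -2.82e-01]), array([-1.684e+01, -3.700e-02,  1.400e-02]))
```

Call:
carry_out(
  targets=[0,0,0.01,-0.02,-1,0,0,0,0,0.02,-0.05,-2.7,0,0,0,0,0.035,-0.08,-4.5,0,0,0,0,0.05,-0.115,-6.5,0,0,0,0,0.063,-0.15,-8.5,0,0,0,0,0.077,-0.185,-10.5,0,0,0,0,0.09,-0.215,-12.5,0,0,0,0,0.103,-0.245,-14.3,0,0,0,0,0.113,-0.268,-16,0,0,0,0,0.119,-0.282,-16.84,0,0,0,0,0.119,-0.282,-16.84,0,0,0,0,0.119,-0.282,-16.84,0,0],
)

```text
clock: 7.7
tcp_pos: [0.5712, 0.1421, 0.3048]
orientation: [-0.035, 1.575, 0.035]
contact_force: [0.4, -0.8, -3.6]
grip_width: 0.0169
```

Call:
carry_out(
  targets=[0,0.015,0,0,0,0,0,0,0.035,0,0,0,0,0,0,0.045,0,0,0,0,0,0,0.045,0,0,0,0,0,0,0.045,0,0,0,0,0],
)

```text
clock: 8.32
tcp_pos: [0.5713, 0.1422, 0.2603]
orientation: [-0.035, 1.574, 0.035]
contact_force: [-0.3, 0.2, -3.4]
grip_width: 0.0171
```

Run:
```python
from h import *
o=r.get_obs();print(o['clock'],o['tcp_pos'],o['contact_force'],o['grip_width'],o['joints'],tooly()[0])
s=r.grab_frame('side');t=r.grab_frame('top');w=r.grab_frame('wrist')
for n,i in(('s',s),('t',t),('w',w)):cv2.imwrite(f'pics/{n}5.png',i)
p=proj('side',[(.57,.152,.25)])[0];q=proj('top',[(.57,.15,.3)])[0];print(p,q)
print('pred rail top L/R', proj('top',[(.57+sx*.07,.143+sy*.009,.325) for sx in(-1,1) for sy in(-1,1)]).round(1).tolist())
a=cv2.resize(s[80:270,170:360],(400,400),interpolation=cv2.INTER_CUBIC);b=cv2.resize(t[140:270,150:280],(400,400),interpolation=cv2.INTER_CUBIC)
cv2.imwrite('pics/m5.png',np.hstack([a,b]))
```

```text
8.325 [0.57133144 0.14223495 0.2602829 ] [-0.2574901   0.15818039 -3.35156311] 0.017142300056634665 [ 0.24773758  0.38531099 -0.7799118   1.65197399  0.28263504  1.2249096
  1.02218176] 92.54688619854682
[267.32933859 166.5954681 ] [233.30849995 194.02894496]
pred rail top L/R [[237.8, 216.2], [231.3, 216.2], [238.6, 168.0], [232.3, 168.0]]
```

View pics/m5.png

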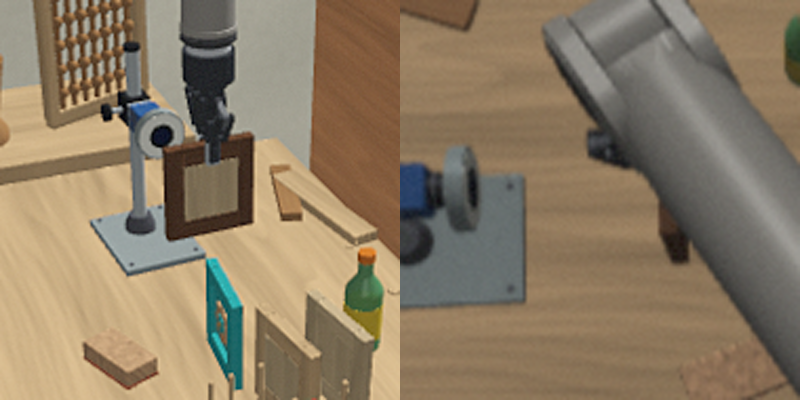

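The panel hangs with its plain back to the side camera, so the star faces the lens. I'll use the last picture for an enlarged check of the back-face corners against the predicted ones.

```bash
cat > pred.py <<'E'
from h import *
yaw=np.radians(92.55);X=np.array([np.cos(yaw),np.sin(yaw),0]);Y=np.array([-X[1],X[0],0])
def corners(o):return np.array([o-.009*X+s*.07*Y+[0,0,h] for s,h in((1,.15),(-1,.15),(-1,0),(1,0))])
O=np.array([.5713,.1422,.1749])+.001*Y
E
python3 - <<'E'
from pred import *
s=cv2.imread('pics/s5.png');x0,y0,k=238,135,10
im=cv2.resize(s[y0:y0+60,x0:x0+62],None,fx=k,fy=k,interpolation=cv2.INTER_CUBIC)
q=proj('side',corners(O));print(q.round(1).tolist())
for p in(q-[x0,y0]+.5)*k-.5:cv2.circle(im,tuple(int(v) for v in p),3,(0,255,0),1)
cv2.imwrite('pics/c6.png',im)
E
```

```text
[[248.0, 151.5], [290.1, 143.3], [289.7, 185.5], [249.6, 194.6]]
```

View pics/c6.png

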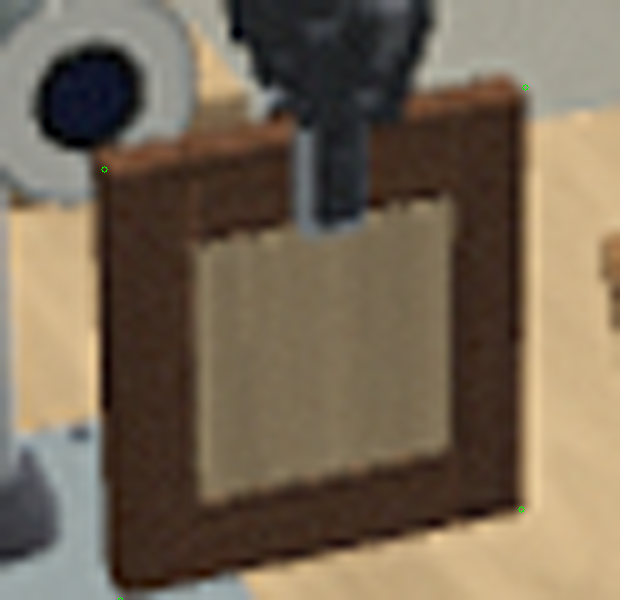

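Back-face corners at about (100,170), (522,95), (521,510) and (112,588) agree with the prediction within about 1 px (≈3 mm, ~1.4° roll). That is well inside tolerance, and the lens lies at its estimated place. Final stillness check, then hand in.

Run:
```python
from h import *
r.grab_frame('side');o=r.get_obs();t=r.grab_frame('top')
print(o['clock'],o['tcp_pos'],abs(o['qvel']).max(),o['contact_force'],o['grip_width'])
a,b=cv2.imread('pics/side0.png'),cv2.imread('pics/top0.png')
# bystander check: bottle region in both top pictures
print(np.abs(t[140:172,270:298].astype(int)-b[140:172,270:298]).mean(), np.abs(t[172:222,300:352].astype(int)-b[172:222,300:352]).mean())
print(r.hand_in())
```

```text
8.525 [0.57129573 0.14231224 0.26031451] 0.004683700343195306 [-0.57959125 -0.2497573  -3.00740664] 0.01721060719736085
2.603422619047619 2.488717948717949
the job is handed in; nothing more can be done
None
```

I lifted the star panel out of the rack by its top rail and handed it in held in the air. By my measurements its star side faces the lens from 180 mm; the hand-in reports no verdict.

**Grasp:** My first grasp closed on nothing, just above the rail. The cameras showed the real fingertips about 32 mm short of the reported tool point. I reopened, went 34 mm deeper and gripped at a 17 mm opening with 70 N.

**Last checks:**
- **Hold:** the wrist force was about 3 N, which fits the panel's weight, and the joints were practically still (under 0.005 rad/s).
- **Pose:** in the side picture the panel's back-face corners lay within about 1 px (roughly 3 mm, 1.4° of roll) of where they should be.
- **Lens:** my estimate is (0.5615, 0.332, 0.250) m. Separate measurements of it spread by up to about 5 mm, inside the tolerances.
- **Bystanders:** the bottle and the two pale panels looked unchanged in the before-and-after top pictures. I did not compare the sanding block, though the arm never went near it.
- **Not checked:** I never saw the star itself. I know which way it faces only because the plain back is toward the side camera.

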